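# Put the pile of coasters away in the lipped tray and close the keeper

## Robot

A 7-joint arm with a two-finger parallel gripper is mounted at the origin on the work surface. World frame = base frame: x ahead of the robot, y to its left, z up, the work surface at z = 0. Lengths are in m, angles in rad, forces in N, time in s.
With the tool pointing down it reaches from about 0.4 to 0.85 m from the base axis. Payload 10.4 kg.
Tool frame: the origin (TCP) lies between the finger pads; the fingertips stand ahead of it and the grasp point (between the pads) lies 3 mm ahead of it (r.tips_ahead is the z of the fingertips in the tool frame, in m); z points along the fingers, y is the line along which they close (so a half turn about z gives the same grasp; the last joint's range is limited). The gripper opens to 87 mm and grips with 3 to 60 N. Pads are 19 mm wide; open, the fingers measure 117 mm over their backs; the gripper's body (75 mm by 190 mm) begins 51 mm behind the grasp point.
Start: joints at [-0.023, 0.332, -0.065, 1.46, 0.022, 1.35, -0.088], TCP at [0.625, 0, 0.245] pointing down, gripper open.
Joint ranges: [-2.6, 2.6], [-0.5, 2.12], [-1.47, 1.34], [0.16, 2.42], [-1.27, 4.41], [0.06, 2.06], [-2.6, 2.6]. Speed limits (rad/s): [2.22, 2.22, 2.79, 2.79, 3.14, 3.14, 3.14].

## Interface

Orientations are given as a unit quaternion [x, y, z, w].
In Python, from bench import telemetry, camera, get_calibration, r gives the robot as it stands.
- The arm moves only by the tool drive_tool, never from a script. Its argument "series" is one flat list of numbers, 7 for each row, row after row: the turn, a rotation vector about the tool's x, y, z in units of 5 degrees (1.0 is 5 degrees), then the shift along the tool's x, y, z in units of 40 mm (1.0 is 40 mm), then the opening, from -1 (shut) to 1 (fully open). A call has 1 to 10 rows; each row is the pose to reach, as a shift and turn from the pose commanded when the call began, along the tool's axes at that moment; what a row does not reach only later rows make up. A row lasts 1/12 s, in which the tool goes at most 41.7 mm and 7.16 degrees, less where a joint would pass 70% of its speed; a pose out of reach is approached as far as the arm can. A call with a gripper value outside its range is refused whole. The fingers move at their own pace and stop on an object; "grip_force" is the grip in N (left out, the last holds). Time passes only in rows, so rows that repeat a pose let the fingers close. It gives the time, the measured TCP pose, the force, the opening and the grip force at its end, in the units of the state.
- telemetry.read_state(): the state, without advancing time (a new reading comes with each control period).
- camera(name): name is "scene" or "side" or "wrist"; returns the picture (384x512x3 uint8, red, green, blue); there is no depth.
- get_calibration(name): a dict with "fovy" (degrees; the focal length in pixels is half the picture's height over the tangent of half this angle, whatever the lens; pixels are square), "cx", "cy" (the principal point, pixels), "xyz" and "rotation" of the camera in the world. Camera axes: x right, y up, looking along -z (the intrinsics and any distortion apply to the point x, -y, -z); pixel columns grow to the right and rows downward; lengths in m; the calibration is good to about 2 mm. The wrist camera is an equidistant fisheye: a pixel r from the principal point sees the ray r / f radians off the axis. A picture is of the moment at which its call begins: read the wrist's pose just before it. get_calibration takes no time and is no camera call; for the wrist camera it gives the pose at the moment of the call.
- r.close_job(): hands the job in; it is judged then, once.
The state is a dict: "time": time; "joint_positions": joint angles; "joint_vel": joint speeds; "joint_torque": joint torques, N m; "ee_pos": TCP position; "eef_rot": TCP orientation; "ft_force": force on the tool from outside, world axes, zero at the start; "torque": the same for the moment, N m; "width": finger opening in m; "grip_force": force on a finger pad.
Only numpy, scipy, OpenCV 4.12 (cv2) and the standard library are available. Lean on these libraries where they do the work, as an engineer would, in place of code of your own. Each camera call takes 0.05 s, during which the arm holds its last target. There are 200 camera calls.

## Task

Pick up the whole pile of three wooden coasters in one go and put it in the grey tray: slip one end in under the tray's fixed lip with the pile tilted, then lower the other end, keeping hold of the pile until it lies flat on the tray floor. Then turn the keeper knob a quarter turn so that its steel bar lies squarely across the coasters, let go, and leave the other things where they stand.

Things in the scene. Friction and masses are not known exactly. Their poses are not given: they have to be found in the camera images.
- tray: Grey plastic tray fixed to the work surface, outside 114 by 76 mm, walls 4 mm. Origin: centre of its pocket, on the work surface; z up, x along its length. Pocket inside: x -53 to +53 mm, y -34 to +34 mm. The fixed lip is at the -x end, the lower end wall at +x; the keeper's round post stands at x +46, y +84 mm. A level pile cannot be lowered in, the lip is in the way.
- tray_floor (a point): Centre of the pocket floor, 12 mm above the surface. The long sides are walled only at the corners (|x| from 31 to 57 mm; 26 mm tall at +x, 61 mm at -x, above the surface). Between them a 62 mm wide gap for fingers is open down to the work surface, and the floor there is only 44 mm wide (|y| under 22 mm).
- lip_edge (a point): Middle of the lip's free lower edge (tray x -29.5 mm, 55 mm above the surface). The lip is 6 mm thick and level, and reaches from here to the 61 mm tall -x end wall (inner face at x -53 mm): 43 mm of height are free beneath it over the floor. The pile passes under it only with its -x end low, tilted 21 degrees or more; 25 to 32 is comfortable.
- end_wall_top (a point): Middle of the top of the +x end wall, 48 mm above the surface (36 mm above the floor), 58 mm wide (|y| under 29 mm, so fingers beside the pile pass it); tray x +55 mm, wall inner face at x +53 mm.
- coaster_a: Bottom coaster of the pile: oblong plain wood, 96 mm (own x) by 64 mm (own y) by 12 mm, about 55 g. Origin: centre of its underside. At the start it lies flat on the charger block, underside 14 mm above the work surface; the three coasters lie exactly on each other, loose, 36 mm tall together. They fit the tray with x along the tray's x (either way round).
- coaster_b: Middle coaster of the pile, same size; origin: centre of its underside.
- coaster_c: Top coaster of the pile, same size; origin: centre of its underside.
- keeper (a joint): Keeper angle (rad) about its upright axis; grows clockwise seen from above, 0 to 1.571 (stops). At 0 its steel bar (18 mm wide, 5 mm thick, reaching 94 mm from the axis, underside 51 mm above the surface) points along tray +x, clear of the pocket; at 1.571 along tray -y, over the +x end of the coasters, 3 mm above a seated pile. Stays where left; turning takes about 0.04 N m.
- keeper_grip (a point): Centre of the keeper's black knob, on the turning axis (tray x +46, y +84 mm), 65.5 mm above the surface. The knob is an upright grip 58 mm long, set crosswise to the steel bar, 14 mm thick and 19 mm tall (56 to 75 mm above the surface). This point's x axis runs along the bar, its y axis along the knob's length.
- charger: Narrow black charging block fixed to the surface, 86 mm (x) by 44 mm (y) by 14 mm tall, under the pile at the start, its centre and axes in line with the coasters', so the coasters stand out 10 mm over each of its long sides. Origin: centre of its underside.
- pen_cup: Aluminium pen cup with pens, 68 mm across, 150 mm tall; origin: centre of its underside. Leave alone.
- phone_stand: Red silicone phone stand, 90 by 70 mm, 86 mm tall; origin: centre of its underside. Leave alone.
- sugar_bowl: White closed ceramic sugar bowl, 104 mm across, 100 mm tall; origin: centre of its underside. Leave alone.
- mug: Ceramic mug, 80 mm across, 92 mm tall; origin: centre of its underside. Leave alone.
- notebook: Grey notebook, 200 by 140 by 18 mm, lying; origin: centre of its underside. Leave alone.

How it is judged:
On the way, in this order (a step that is already met when the one before it is completed fails the run):
1. the pile, still held by the fingers, lies in the tray pocket within about 7 degrees of flat (x of coaster_a in the frame of tray between -0.009 and 0.009 m and y of coaster_a in the frame of tray between -0.006 and 0.006 m and z of coaster_a in the frame of tray between 0.008 and 0.024 m and angle between the z axis of each of coaster_a, coaster_b, coaster_c and the z axis of tray, either way round below 0.12 rad and x of coaster_b in the frame of tray between -0.009 and 0.009 m and y of coaster_b in the frame of tray between -0.006 and 0.006 m and z of coaster_b in the frame of tray between 0.02 and 0.036 m and x of coaster_c in the frame of tray between -0.009 and 0.009 m and y of coaster_c in the frame of tray between -0.006 and 0.006 m and z of coaster_c in the frame of tray between 0.032 and 0.048 m and contact force between the fingers and coaster_b above 1 N), for 0.1 s.
2. with the pile flat on the tray floor, the keeper is turned across it, within 11 degrees of square (x of coaster_a in the frame of tray between -0.009 and 0.009 m and y of coaster_a in the frame of tray between -0.006 and 0.006 m and z of coaster_a in the frame of tray between 0.008 and 0.016 m and angle between the z axis of each of coaster_a, coaster_b, coaster_c and the z axis of tray, either way round below 0.06 rad and x of coaster_b in the frame of tray between -0.009 and 0.009 m and y of coaster_b in the frame of tray between -0.006 and 0.006 m and z of coaster_b in the frame of tray between 0.02 and 0.028 m and x of coaster_c in the frame of tray between -0.009 and 0.009 m and y of coaster_c in the frame of tray between -0.006 and 0.006 m and z of coaster_c in the frame of tray between 0.032 and 0.04 m and value of joint keeper above 1.38 rad), for 0.2 s.
At the end, for the whole second after the job is handed in: The three coasters lie in the tray pocket, bottom one on the floor and each on the next (height within 4 mm, flat within 0.06 rad, centred within 9 mm along and 6 mm across), at rest; the keeper joint reads over 1.38 rad (bar across the coasters) (all of step 2 and linear speed of each of coaster_a, coaster_b, coaster_c below 0.02 m/s); the robot touches nothing.
It fails at once if the pen cup, phone stand, sugar bowl, mug or notebook is pushed more than 30 mm from its place or tipped over ((distance of pen_cup from where it was at the start of the episode above 0.03 m or angle between pen_cup's own z axis and vertical above 0.35 rad) or (distance of phone_stand from where it was at the start of the episode above 0.03 m or angle between phone_stand's own z axis and vertical above 0.35 rad) or (distance of sugar_bowl from where it was at the start of the episode above 0.03 m or angle between sugar_bowl's own z axis and vertical above 0.35 rad) or (distance of mug from where it was at the start of the episode above 0.03 m or angle between mug's own z axis and vertical above 0.35 rad) or (distance of notebook from where it was at the start of the episode above 0.03 m or angle between notebook's own z axis and vertical above 0.35 rad)).
It fails at once if the pile comes apart: the coasters must travel together as one pile (top and bottom coaster more than 60 mm apart) (distance between coaster_a and coaster_c above 0.06 m).
It also fails if it takes over 58 s, if anything falls off the work surface, if the arm or the gripper's body presses on something with over 40 N, if the wrist force passes 120 N, or if a joint passes its speed limit or range.

## Working session

There is one attempt and no reset: what is moved stays moved. The work goes in short steps, Python scripts to look and compute and a tool call to move; the robot and the scene stay as the last step left them, time stands still between calls to the robot, and variables do not carry over. Pictures are saved under pics/ and viewed, at most 10 in all, crops included, and the job is handed in when it is done.

Besides the shell and the picture viewer there is one more tool, called after "Request:" in YAML: its name, and indented under it one key for each argument. drive_tool: Moves the arm, as the interface text tells. Its arguments: {"type":"object","properties":{"series":{"type":"array"},"grip_force":{"type":"number"}},"required":["series"]}

```bash
mkdir -p pics; ls; python3 - <<'E'
from bench import telemetry,camera,get_calibration,r
import cv2,numpy as np
for n in("scene","side"):
    cv2.imwrite(f"pics/{n}0.png",camera(n)[:,:,::-1]); c=get_calibration(n); print(n,c)
print(get_calibration("wrist"),r.tips_ahead); s=telemetry.read_state(); print(s)
E
```

```text
pics
scene {'fovy': 55.14029224245327, 'cx': 253.28613359185317, 'cy': 190.74064069599774, 'xyz': array([ 1.02134743, -0.56156662,  0.9728507 ]), 'rotation': array([0.28343632, 0.1112864 , 0.35889749, 0.88231048])}
side {'fovy': 57.83230626339293, 'cx': 255.30257453138344, 'cy': 191.6673888623904, 'xyz': array([ 0.08535195, -0.61515077,  0.55120405]), 'rotation': array([ 0.43312135, -0.18024262, -0.32753268,  0.82014684])}
{'fovy': 65.70646984690485, 'cx': 252.94334402882146, 'cy': 190.9708087413827, 'xyz': array([0.62394082, 0.07212755, 0.38283942]), 'rotation': array([-1.32045436e-01,  9.15405100e-04,  9.02563307e-04,  9.91242831e-01])} 0.022
{'time': 0.1, 'joint_positions': array([-0.02253832,  0.33279393, -0.06468759,  1.46085148,  0.02158275,
        1.34987505, -0.08851241]), 'joint_vel': array([-0.00125677, -0.00033539,  0.00160467, -0.00181796,  0.00181296,
       -0.00030979, -0.00082727]), 'joint_torque': array([ 3.16136166e-04, -6.24538064e+01,  2.38312193e-02, -3.90717781e+01,
       -6.15657773e-02,  3.65302863e-02,  4.60620026e-05]), 'ee_pos': array([ 6.24691212e-01, -4.18534664e-05,  2.43845440e-01]), 'eef_rot': array([ 7.07131578e-01,  7.07081715e-01, -4.50661170e-04, -4.20918673e-04]), 'ft_force': array([-0.26074351,  0.17145662, -0.93770132]), 'torque': array([0.01826732, 0.0296893 , 0.02847123]), 'grip_force': 0.0, 'width': 0.08676292800814579}
```

View pics/scene0.png

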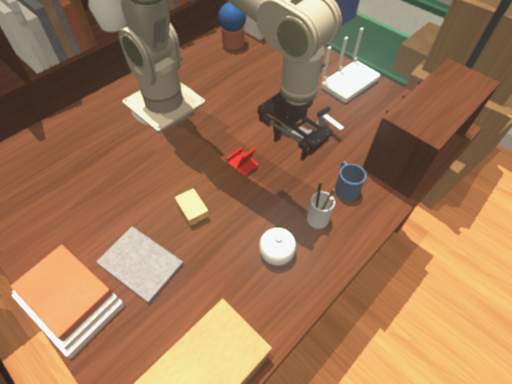

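View pics/side0.png

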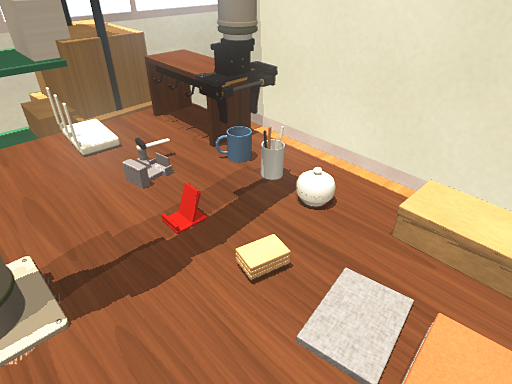

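Scene: the pile is at about (192,207). The tray is hidden behind the gripper at about (300,130). Side: pile top at about (264,246), tray at about (148,170), keeper bar and knob at about (150,147), red phone stand between them.

```bash
cat > h.py <<'E'
import numpy as np,cv2
from scipy.spatial.transform import Rotation as R
from bench import telemetry,camera,get_calibration,r
def rays(n,uv,c=None):
    c=c or get_calibration(n); f=192/np.tan(np.radians(c["fovy"]/2))
    d=(np.atleast_2d(uv)-[c["cx"],c["cy"]])/f
    if n=="wrist":
        t=np.linalg.norm(d,axis=1,keepdims=True); d=np.hstack([d*np.sinc(t/np.pi),np.cos(t)])
    else: d=np.hstack([d,np.ones((len(d),1))])
    return np.array(c["xyz"]),R.from_quat(c["rotation"]).apply(d*[1,-1,-1])
def plane(n,uv,z,c=None):
    o,d=rays(n,uv,c); return o+d*((z-o[2])/d[:,2])[:,None]
def proj(n,P,c=None):
    c=c or get_calibration(n); f=192/np.tan(np.radians(c["fovy"]/2))
    p=R.from_quat(c["rotation"]).inv().apply(np.atleast_2d(P)-c["xyz"])*[1,-1,-1]
    q=p[:,:2]/p[:,2:]
    if n=="wrist":
        a=np.linalg.norm(p[:,:2],axis=1,keepdims=True); q=p[:,:2]/a*np.arctan2(a,p[:,2:])
    return q*f+[c["cx"],c["cy"]]
def big(m):
    n,l,s,_=cv2.connectedComponentsWithStats(m.astype(np.uint8)); return l==1+np.argmax(s[1:,4])
def wshot(name):
    c=get_calibration("wrist"); im=camera("wrist"); cv2.imwrite(f"pics/{name}.png",im[:,:,::-1]); np.save(name+".npy",c,allow_pickle=True); return im,c
E
python3 - <<'E'
from h import *
s=cv2.imread("pics/side0.png"); cv2.imwrite("pics/a.png",cv2.resize(s[115:205,95:195],None,fx=6,fy=6,interpolation=cv2.INTER_CUBIC))
w,c=wshot("w0"); 
b=cv2.resize(s[225:290,225:300],None,fx=5,fy=5,interpolation=cv2.INTER_CUBIC)
sc=cv2.imread("pics/scene0.png");d=cv2.resize(sc[180:235,165:220],None,fx=6,fy=6,interpolation=cv2.INTER_CUBIC)
H=np.zeros((560,720,3),np.uint8);H[:325,:375]=b;H[:330,380:710]=d;cv2.imwrite("pics/b.png",H)
for n,uv in(("scene",(192,204)),("side",(264,246))): print(plane(n,uv,.05))
print(plane("side",[(148,170),(141,145)],.04))
E
```

```text
[[ 0.47108486 -0.2491466   0.05      ]]
[[ 0.47655767 -0.24353517  0.05      ]]
[[0.46556654 0.21577518 0.04      ]
 [0.5300113  0.37387007 0.04      ]]
```

View pics/a.png

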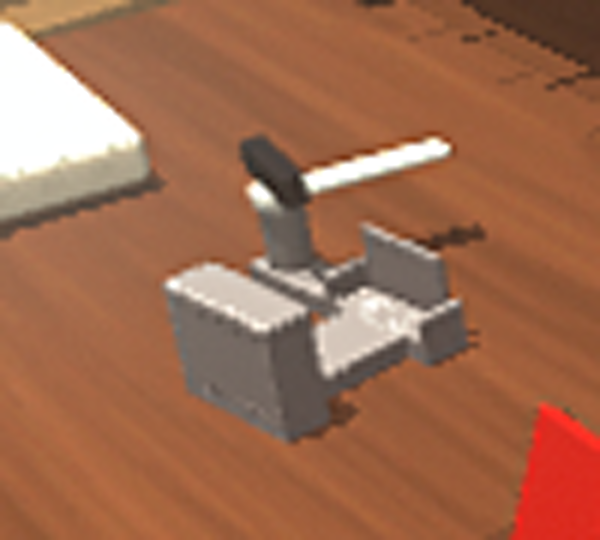

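View pics/b.png

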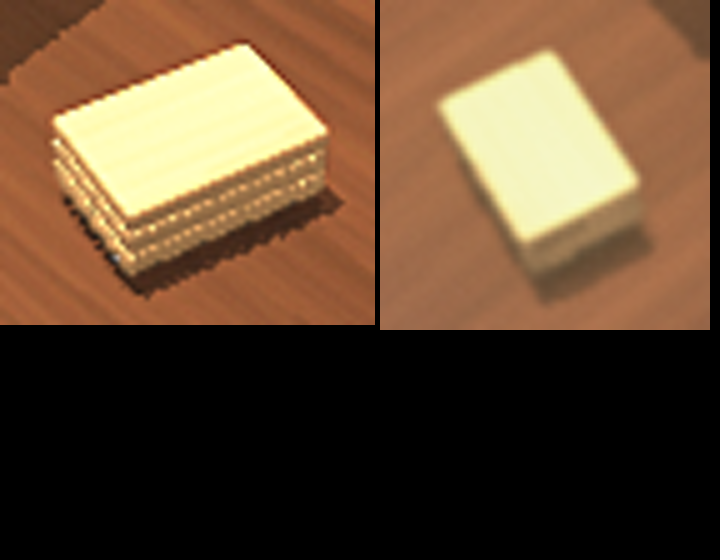

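View pics/w0.png

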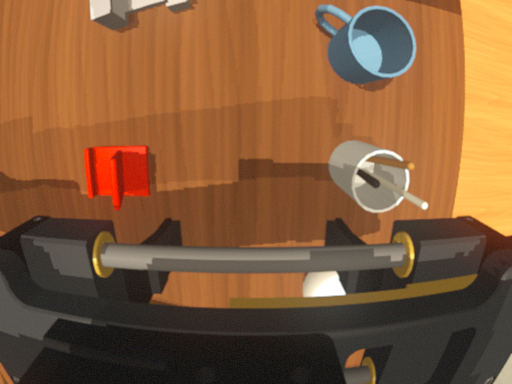

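Crop a: tray lip block top corners at crop (165,285), (270,332), (308,315) and (205,262); the bar's tip is at (445,148), the knob at (270,170) and the far end wall top at (365,228)-(443,262). Crop b: the four pile-top corners are clear in both views. The wrist view shows the phone stand, cup and mug, with the tray at its top-left edge.

```bash
python3 - <<'E'
from h import *
a=np.array([[55,120],[243,43],[328,130],[133,220]])/5+225-.4
b=(np.array([[440,102],[552,48],[638,182],[525,242]])-[380,0])/6+[165,180]-.4
for n,p in(("side",a),("scene",b)):
    P=plane(n,p,.05)[:,:2]; c=P.mean(0); e=[np.linalg.norm(P[i]-P[i-1]) for i in range(4)]
    rc=cv2.minAreaRect((P*1000).astype(np.float32)); print(n,P.round(4).tolist(),c,np.round(e,4),rc)
t=np.array([[165,285],[270,332],[308,315],[205,262]])/6+[95,115]-.4
P=plane("side",t,.061);print(P.round(4))
w=np.array([[365,228],[443,262]])/6+[95,115]-.4; print(plane("side",w,.048).round(4))
print(plane("side",np.array([[445,148],[272,165]])/6+[95,115],.06).round(4))
# others
print("phone/cup/mug base", plane("wrist",[(118,180),(372,205),(365,75)],0.0).round(3), plane("side",[(315,205),(185,225),(272,177),(238,160)],0).round(3))
E
```

```text
side [[0.4281, -0.2088], [0.5201, -0.2286], [0.5062, -0.2902], [0.4134, -0.2715]] [ 0.46695132 -0.24977312] [0.0644 0.0941 0.0632 0.0947] ((466.7328186035156, -250.0283966064453), (64.36210632324219, 95.29277038574219), 77.84418487548828)
scene [[0.4127, -0.2686], [0.4274, -0.2069], [0.5202, -0.2305], [0.5069, -0.2918]] [ 0.4668033  -0.24946069] [0.097  0.0634 0.0958 0.0628] ((467.124267578125, -249.36697387695312), (63.41655731201172, 97.51141357421875), 76.14851379394531)
[[0.4185 0.2711 0.061 ]
 [0.4333 0.1976 0.061 ]
 [0.4538 0.1998 0.061 ]
 [0.4432 0.2794 0.061 ]]
[[0.5298 0.2815 0.048 ]
 [0.5393 0.2233 0.048 ]]
[[0.5978 0.309  0.06  ]
 [0.5198 0.3525 0.06  ]]
phone/cup/mug base [[ 0.432 -0.016  0.   ]
 [ 0.794 -0.052  0.   ]
 [ 0.772  0.128  0.   ]] [[ 0.729 -0.187  0.   ]
 [ 0.426 -0.02   0.   ]
 [ 0.748 -0.009  0.   ]
 [ 0.743  0.14   0.   ]]
```

Request:
drive_tool:
  series: [0,0,0,5,-3.4,0,1,0,0,0,5,-3.4,0,1,0,0,0,5,-3.4,0,1,0,0,0,5,-3.4,0,1,0,0,0,5,-3.4,0,1,0,0,0,5,-3.4,0,1,0,0,0,5,-3.4,0,1,0,0,0,5,-3.4,0,1,0,0,0,5,-3.4,0,1,0,0,0,5,-3.4,0,1]

```text
time: 0.98
ee_pos: [0.4897, 0.1987, 0.2444]
eef_rot: [0.708, 0.706, -0.0, 0.0]
ft_force: [-1.7, -0.0, -0.1]
width: 0.0869
grip_force: 0.0
```

```bash
python3 - <<'E'
from h import *
w,c=wshot("w1"); cv2.imwrite("pics/w1b.png",cv2.resize(w[:240,:,::-1],(800,375),interpolation=cv2.INTER_CUBIC))
x=np.array([.481,.243]);R2=lambda a:np.array([[np.cos(a),-np.sin(a)],[np.sin(a),np.cos(a)]])
for q in[(-57,38,61),(-57,-38,61),(-29.5,0,55),(55,29,48),(55,-29,48),(46,84,75)]:
    p=x+R2(np.radians(10))@(np.array(q[:2])/1000); print(q,(proj("wrist",[*p,q[2]/1000],c)*[800/512,800/512]).round())
E
```

```text
(-57, 38, 61) [[294. 178.]]
(-57, -38, 61) [[316. 282.]]
(-29.5, 0, 55) [[344. 222.]]
(55, 29, 48) [[453. 162.]]
(55, -29, 48) [[466. 240.]]
(46, 84, 75) [[430.  82.]]
```

View pics/w1b.png

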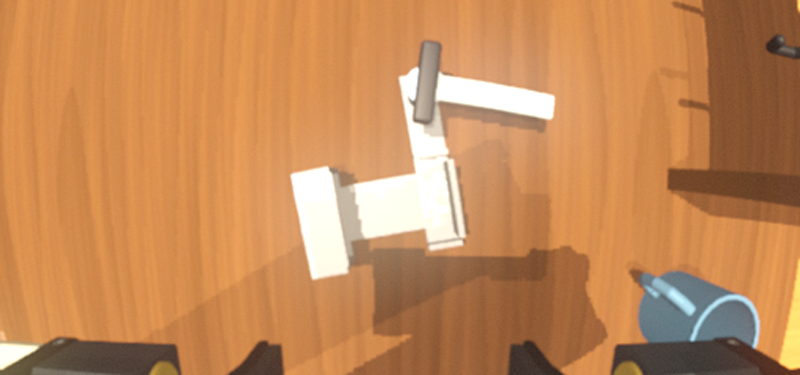

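Wrist crop: lip block top corners at about (292,175), (329,167), (348,272) and (312,279). The end wall top runs (450,160)-(463,240), the knob spans (430,42)-(424,122), and the bar tip is at about (553,105), so the keeper starts about 20° clockwise of tray x. The prediction fits to within a few pixels.

```bash
python3 - <<'E'
from h import *
c=np.load("w1.npy",allow_pickle=True).item(); im=cv2.imread("pics/w1.png")
g=cv2.cvtColor(im,cv2.COLOR_BGR2GRAY); sc=512/800
p=np.array([(292,175),(329,167),(348,272),(312,279)],np.float32)*sc
p=cv2.cornerSubPix(g,p.reshape(-1,1,2).copy(),(3,3),(-1,-1),(3,50,.01)).reshape(-1,2)
print((p/sc).round(1).tolist()); P=plane("wrist",p,.061,c)[:,:2]; print(P.round(4).tolist(),[round(float(np.linalg.norm(P[i]-P[i-1])),4) for i in range(4)])
yv=(P[0]-P[3]+P[1]-P[2]); yaw=np.degrees(np.arctan2(yv[1],yv[0]))-90; print("yaw",yaw)
a=np.radians(yaw); ex=np.array([np.cos(a),np.sin(a)]);ey=np.array([-ex[1],ex[0]])
tc=((P[0]+P[3])/2+57e-3*ex); print("centre from -x face",tc,"from all", P.mean(0)+ex*(57+29.5)/2e3)
# knob
hsv=cv2.cvtColor(im,cv2.COLOR_BGR2HSV)
m=np.zeros_like(g,bool);m[20:85,255:290]=1;m&=(g<85)&(hsv[...,1]<110);m=big(m)
q=np.argwhere(m)[:,::-1]; K=plane("wrist",q,.075,c)[:,:2].astype(np.float32)*1000; print("knob",cv2.minAreaRect(K),K.mean(0),"pred",(tc+46e-3*ex+84e-3*ey)*1000)
# bar
m=np.zeros_like(g,bool);m[40:80,285:365]=1;m&=(hsv[...,1]<70)&(g>150);m=big(m)
B=plane("wrist",np.argwhere(m)[:,::-1],.056,c)[:,:2].astype(np.float32)*1000; print("bar",cv2.minAreaRect(B),cv2.fitLine(B,2,0,.01,.01).ravel())
E
```

```text
[[289.70001220703125, 174.0], [327.29998779296875, 166.0], [347.29998779296875, 272.3999938964844], [311.79998779296875, 278.8999938964844]]
[[0.4151, 0.2732], [0.4419, 0.2779], [0.4545, 0.2025], [0.4286, 0.1978]] [0.0766, 0.0272, 0.0765, 0.0263]
yaw 9.848433856127684
centre from -x face [0.47803195 0.24522117] from all [0.47764067 0.24522193]Traceback (most recent call last):
  File "<stdin>", line 12, in <module>
  File "h.py", line 21, in big
    n,l,s,_=cv2.connectedComponentsWithStats(m.astype(np.uint8)); return l==1+np.argmax(s[1:,4])
                                                                              ~~~~~~~~~^^^^^^^^^
    return _wrapfunc(a, 'argmax', axis=axis, out=out, **kwds)
    return bound(*args, **kwds)
ValueError: attempt to get argmax of an empty sequence
```

Request:
drive_tool:
  series: [0,0,20.6,-11.2,-0.57,0,1,0,0,20.6,-11.2,-0.57,0,1,0,0,20.6,-11.2,-0.57,0,1,0,0,20.6,-11.2,-0.57,0,1,0,0,20.6,-11.2,-0.57,0,1,0,0,20.6,-11.2,-0.57,0,1,0,0,20.6,-11.2,-0.57,0,1,0,0,20.6,-11.2,-0.57,0,1,0,0,20.6,-11.2,-0.57,0,1,0,0,20.6,-11.2,-0.57,0,1]

```text
time: 1.87
ee_pos: [0.4669, -0.2193, 0.2447]
eef_rot: [0.988, 0.156, 0.0, 0.0]
ft_force: [1.1, 0.4, 0.5]
width: 0.0871
grip_force: 0.0
```

```bash
cat >> h.py <<'E'
def goto(pos,yaw,pitch=0,s=None):
    """tool x along yaw(deg), z down, pitched so that -x end goes low by pitch deg -> units row"""
    s=s or telemetry.read_state(); R0=R.from_quat(s["eef_rot"])
    T=R.from_euler("z",yaw,degrees=True)*R.from_euler("y",-pitch,degrees=True)*R.from_euler("x",180,degrees=True)
    rv=(R0.inv()*T).as_rotvec(degrees=True)/5; d=R0.inv().apply(np.array(pos)-s["ee_pos"])/.04
    print("row",np.round(rv,2),np.round(d,3)); return s
E
python3 - <<'E'
from h import *
s=goto([.467,-.2495,.12],-12.9); print(s["ee_pos"],s["joint_positions"].round(2))
E
```

```text
row [ 0.   -0.    6.16] [-0.232  0.716  3.118]
[ 0.46694895 -0.21933572  0.24472602] [ 0.16  0.09  0.2   1.76 -0.02  1.3  -0.89]
```

Request:
drive_tool:
  series: [0,0,6.16,-0.232,0.716,3.12,1,0,0,6.16,-0.232,0.716,3.12,1,0,0,6.16,-0.232,0.716,3.12,1,0,0,6.16,-0.232,0.716,3.12,1,0,0,6.16,-0.232,0.716,3.12,1,0,0,6.16,-0.232,0.716,3.12,1,0,0,6.16,-0.232,0.716,3.12,1,0,0,6.16,-0.232,0.716,3.12,1]

```text
time: 2.53
ee_pos: [0.4683, -0.2467, 0.1202]
eef_rot: [0.994, -0.108, 0.0, 0.0]
ft_force: [0.0, 0.1, -0.3]
width: 0.0868
grip_force: 0.0
```

```bash
python3 - <<'E'
from h import *
s=goto([.467,-.2495,.035],-12.9); print(s["ee_pos"],s["joint_positions"].round(2))
w,c=wshot("w2"); im=np.zeros((300,800,3),np.uint8)
cv2.imwrite("pics/w2b.png",w[:,:,::-1])
E
```

```text
row [ 0.   -0.01  0.11] [-0.018  0.074  2.131]
[ 0.46827515 -0.24672741  0.1202286 ] [ 0.17  0.23  0.26  1.88 -0.07  1.04 -1.33]
```

View pics/w2b.png

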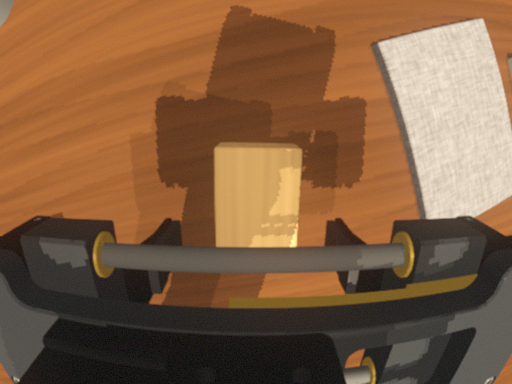

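The pile sits centred between the open fingers and squarely aligned (columns 215-301, far top edge near row 150). The notebook is clear. I'm going down now.

Request:
drive_tool:
  series: [0,0,0.1,-0.02,0.07,1,1,0,0,0.1,-0.02,0.07,1.6,1,0,0,0.1,-0.02,0.07,2.13,1,0,0,0.1,-0.02,0.07,2.13,1,0,0,0.1,-0.02,0.07,2.13,1]

```text
time: 3.0
ee_pos: [0.4664, -0.2487, 0.0346]
eef_rot: [0.994, -0.112, -0.001, -0.0]
ft_force: [0.6, -0.5, 0.7]
width: 0.0868
grip_force: 0.0
```

```bash
python3 - <<'E'
from h import *
s=goto([.467,-.2495,.035],-12.9); print(s["ee_pos"],s["ft_force"])
c=np.load("w2.npy",allow_pickle=True).item(); im=cv2.imread("pics/w2b.png")
print(im[140:160,258].tolist())
P=plane("wrist",[(217,149),(301,149),(217,153),(301,153),(215,200),(301,200)],.05,c)[:,:2]
u=np.radians(-12.9);ex=np.array([np.cos(u),np.sin(u)]);ey=np.array([-ex[1],ex[0]])
d=P-s["ee_pos"][:2]; print(np.c_[d@ex,d@ey].round(4))
E
```

```text
row [-0.    0.01  0.  ] [ 0.019  0.016 -0.011]
[ 0.46638928 -0.24871682  0.03457316] [ 0.60056283 -0.53364012  0.72798398]
[[38, 71, 114], [36, 70, 112], [49, 86, 127], [63, 112, 152], [68, 120, 161], [68, 119, 159], [69, 119, 159], [78, 133, 180], [90, 156, 202], [95, 163, 211], [99, 166, 214], [96, 167, 215], [100, 168, 216], [97, 167, 215], [99, 167, 215], [101, 167, 216], [98, 169, 216], [101, 169, 216], [98, 169, 216], [97, 167, 215]]
[[ 0.0456  0.0287]
 [ 0.0464 -0.0311]
 [ 0.0427  0.0287]
 [ 0.0435 -0.0313]
 [ 0.0077  0.0308]
 [ 0.0084 -0.033 ]]
```

Request:
drive_tool:
  series: [0,0,0,0,0,0,-1,0,0,0,0,0,0,-1,0,0,0,0,0,0,-1,0,0,0,0,0,0,-1,0,0,0,0,0,0,-1,0,0,0,0,0,0,-1,0,0,0,0,0,0,-1,0,0,0,0,0,0,-1]
  grip_force: 40

```text
time: 3.67
ee_pos: [0.4672, -0.249, 0.0354]
eef_rot: [0.994, -0.112, 0.001, 0.0]
ft_force: [-0.8, 0.4, 6.8]
width: 0.0636
grip_force: 40.0
```

Request:
drive_tool:
  series: [0,0,0,0,0,-0.3,-1,0,0,0,0,0,-0.8,-1,0,0,0,0,0,-1.5,-1,0,0,0,0,0,-2.3,-1,0,0,0,0,0,-3.1,-1,0,0,0,0,0,-3.9,-1,0,0,0,0,0,-4.5,-1,0,0,0,0,0,-4.5,-1,0,0,0,0,0,-4.5,-1]

```text
time: 4.42
ee_pos: [0.4671, -0.249, 0.2163]
eef_rot: [0.994, -0.113, 0.001, 0.0]
ft_force: [0.3, 0.1, -1.8]
width: 0.0638
grip_force: 40.0
```

```bash
python3 - <<'E'
from h import *
s=goto([.4,-.0,.215],9.85); print(s["ee_pos"],s["joint_positions"].round(2),s["width"],s["grip_force"],s["ft_force"])
w,c=wshot("w3"); cv2.imwrite("pics/s3.png",camera("side")[:,:,::-1])
E
```

```text
row [ 0.01 -0.03 -4.55] [-3.027 -5.693  0.022]
[ 0.46708637 -0.24900808  0.2162574 ] [ 0.15  0.13  0.27  1.77 -0.04  1.24 -1.36] 0.06380043763286287 39.989789375313194 [ 0.33292214  0.11420358 -1.81844629]
```

View pics/s3.png

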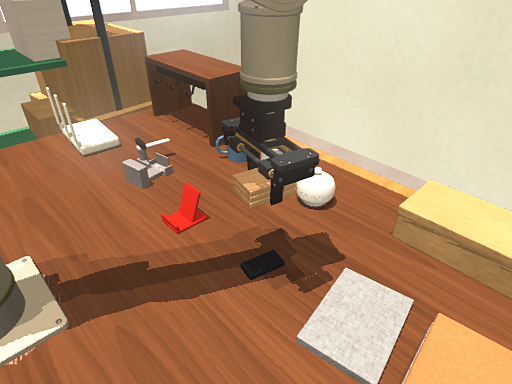

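The pile is held cleanly as one stack, the charger is bare, and nothing else has moved.

```bash
cat >> h.py <<'E'
TC=np.array([.478,.2452]); YAW=9.85
def pile(x0,z0,th,gx=49.,gh=21.4,s=None,dy=0):
    t=np.radians(th);a=np.radians(YAW)
    X=(x0+gx*np.cos(t)-gh*np.sin(t))/1e3; Z=(z0+gx*np.sin(t)+gh*np.cos(t))/1e3
    p=TC+X*np.array([np.cos(a),np.sin(a)])+dy/1e3*np.array([-np.sin(a),np.cos(a)])
    return goto([*p,Z],YAW,th,s)
E
python3 - <<'E'
from h import *
c=np.load("w3.npy",allow_pickle=True).item(); im=cv2.imread("pics/w3.png"); print(im[140:180:2,258].tolist())
s=pile(-5,150,28); print(s["time"])
pile(-5,60,28)
E
```

```text
[[42, 49, 60], [52, 62, 72], [50, 60, 68], [46, 57, 69], [52, 62, 74], [50, 59, 73], [48, 58, 72], [48, 58, 71], [50, 68, 89], [63, 110, 149], [74, 124, 166], [67, 115, 154], [81, 141, 186], [74, 127, 171], [67, 115, 156], [87, 145, 192], [92, 161, 209], [102, 169, 216], [101, 168, 217], [99, 168, 216]]
row [ 1.11  5.54 -4.46] [ -1.817 -12.369   0.554]
4.5167
row [ 1.11  5.54 -4.46] [ -1.814 -12.368   2.804]
```

Request:
drive_tool:
  series: [0.2,1,-0.8,-0.3,-1.5,0,-1,0.3,1.5,-1.2,-0.5,-2.5,0,-1,0.4,2,-1.6,-0.6,-3.5,0.1,-1,0.5,2.5,-2,-0.7,-4.5,0.1,-1,0.6,3,-2.4,-0.8,-5.5,0.2,-1,0.7,3.5,-2.8,-1,-6.5,0.2,-1,0.8,4,-3.2,-1.1,-7.5,0.3,-1,0.9,4.5,-3.6,-1.3,-8.5,0.3,-1,1,5,-4,-1.4,-9.5,0.4,-1,1.1,5.5,-4.4,-1.5,-10.5,0.4,-1]

```text
time: 5.35
ee_pos: [0.4995, 0.1674, 0.1969]
eef_rot: [0.967, 0.082, 0.24, -0.021]
ft_force: [0.7, -1.2, -1.4]
width: 0.0637
grip_force: 40.0
```

```bash
python3 - <<'E'
from h import *
c=np.load("w3.npy",allow_pickle=True).item()
P=plane("wrist",[(218,172),(300,172)],.2163-.0214+.036,c)[:,:2]-[.4671,-.2490]
u=np.radians(-12.9);print(P@np.array([np.cos(u),np.sin(u)]))
s=pile(-5,100,28);print(s["ee_pos"],s["joint_positions"].round(2),s["grip_force"])
E
```

```text
[0.04496863 0.04503965]
row [ 0.01  0.03 -0.04] [-0.198 -2.01   1.451]
[0.49950449 0.16737479 0.19685741] [-0.2  -0.14 -0.29  2.16  0.18  0.66 -2.01] 39.990774712205166
```

Request:
drive_tool:
  series: [0,0,0,-0.1,-1,0.2,-1,0,0,0,-0.2,-2,0.5,-1,0,0,0,-0.2,-2,1,-1,0,0,0,-0.2,-2,1.4,-1,0,0,0,-0.2,-2,1.4,-1,0,0,0,-0.2,-2,1.4,-1]

```text
time: 5.85
ee_pos: [0.5056, 0.2468, 0.1435]
eef_rot: [0.968, 0.081, 0.238, -0.02]
ft_force: [-0.3, -0.6, -2.6]
width: 0.0638
grip_force: 40.0
```

```bash
python3 - <<'E'
from h import *
s=pile(-5,25,28,50);print(s["ee_pos"],s["joint_positions"].round(2),s["ft_force"],s["torque"])
for x0,z0,th in[(-20,17,28),(-30,13,28)]: pile(x0,z0,th,50)
E
```

```text
row [ 0.04  0.07 -0.06] [-0.846 -0.08   1.706]
[0.50555264 0.24679228 0.14351289] [-0.25  0.04 -0.42  2.12  0.44  0.6  -2.39] [-0.29584571 -0.5548895  -2.58587251] [-0.08448089  0.73257394  0.02178961]
row [ 0.04  0.07 -0.06] [-1.271 -0.078  1.709]
row [ 0.04  0.07 -0.06] [-1.539 -0.076  1.682]
```

Request:
drive_tool:
  series: [0,0,0,-0.2,-0.08,0.4,-1,0,0,0,-0.5,-0.08,0.9,-1,0,0,0,-0.7,-0.08,1.4,-1,0,0,0,-0.85,-0.08,1.7,-1,0,0,0,-0.85,-0.08,1.7,-1,0,0,0,-0.85,-0.08,1.7,-1]

```text
time: 6.35
ee_pos: [0.5073, 0.2505, 0.0691]
eef_rot: [0.967, 0.08, 0.24, -0.02]
ft_force: [-0.2, 1.0, -1.5]
width: 0.0635
grip_force: 40.0
```

```bash
python3 - <<'E'
from h import *
s=pile(-5,25,28,50);print(s["ee_pos"],s["joint_positions"].round(2),s["ft_force"],s["torque"])
for x0,z0,th in[(-20,17,28),(-29.5,13,28)]: pile(x0,z0,th,50)
im=camera("side"); a=cv2.resize(im[100:200,90:210,::-1],None,fx=6,fy=6,interpolation=cv2.INTER_CUBIC); 
def dr(x,y,z):
    u=np.radians(YAW);p=TC+np.array([[np.cos(u),-np.sin(u)],[np.sin(u),np.cos(u)]])@[x/1e3,y/1e3]
    return (((proj("side",[*p,z/1e3])[0]-[90,100])+.5)*6).astype(int)
for P in[(-57,38,61),(-57,-38,61),(-29.5,-38,61),(55,29,48),(55,-29,48),(57,-38,26)]: cv2.circle(a,tuple(int(v) for v in dr(*P)),3,(255,0,255),-1)
t=np.radians(28);c,sn=np.cos(t),np.sin(t)
pts=[dr(-5+l*c-h*sn,-32,25+l*sn+h*c) for l,h in((0,0),(96,0),(96,36),(0,36))]
cv2.polylines(a,[np.array(pts,np.int32)],1,(255,0,0),1)
cv2.imwrite("pics/s4.png",a)
E
```

```text
row [ 0.03  0.04 -0.06] [-0.034  0.006  0.031]
[0.50726798 0.25053703 0.06909201] [-0.51  0.16 -0.17  2.18  0.62  0.45 -2.6 ] [-0.18521276  1.01888253 -1.52921933] [-0.06347083  0.79684925  0.01644058]
row [ 0.03  0.04 -0.06] [-0.459  0.009  0.033]
row [ 0.03  0.04 -0.06] [-0.716  0.01   0.01 ]
```

View pics/s4.png

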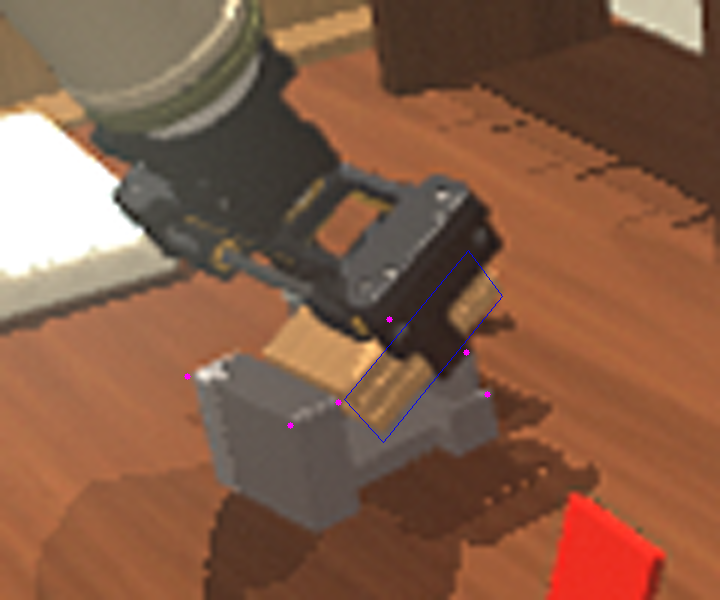

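The side view shows the pile tilted as planned. The predicted outline matches within about 1 mm, and the lower end is just short of the lip edge at (338,402). Joint 7 is close to its limit; levelling relieves it.

Request:
drive_tool:
  series: [0,0,0,-0.1,0,0.03,-1,0,0,0,-0.25,0,0.03,-1,0,0,0,-0.4,0,0.03,-1,0,0,0,-0.5,0,0.02,-1,0,0,0,-0.6,0,0.02,-1,0,0,0,-0.7,0,0.01,-1,0,0,0,-0.7,0,0.01,-1,0,0,0,-0.7,0,0.01,-1]

```text
time: 7.07
ee_pos: [0.4843, 0.2471, 0.0573]
eef_rot: [0.967, 0.08, 0.241, -0.021]
ft_force: [5.9, -0.4, -7.5]
width: 0.0636
grip_force: 40.0
```

```bash
python3 - <<'E'
from h import *
s=pile(-29.5,13,28,50);print(s["ee_pos"],s["joint_positions"].round(4),s["ft_force"],s["torque"])
for x0,z0,th in[(-34,12.5,25),(-37.7,12.3,22),(-40,12.3,18),(-42.2,12.3,14)]: pile(x0,z0,th,50)
E
```

```text
row [ 0.02  0.01 -0.07] [-0.066  0.021  0.02 ]
[0.48431633 0.24712902 0.05733053] [-0.9567  0.1244  0.2656  2.2631  0.5746  0.3883 -2.6002] [ 5.86301368 -0.42751611 -7.5112495 ] [-0.28100479  0.00468333 -0.07512725]
row [ 0.01 -0.59 -0.07] [-0.145  0.021  0.045]
row [ 0.01 -1.19 -0.07] [-0.206  0.022  0.073]
row [ 0.01 -1.99 -0.07] [-0.232  0.022  0.138]
row [ 0.01 -2.79 -0.07] [-0.262  0.022  0.205]
```

```bash
cat >> h.py <<'E'
def nom(x0,z0,th,gx=50.,gh=21.4):
    t=np.radians(th);a=np.radians(YAW)
    p=TC+(x0+gx*np.cos(t)-gh*np.sin(t))/1e3*np.array([np.cos(a),np.sin(a)])
    T=R.from_euler("z",YAW,degrees=True)*R.from_euler("y",-th,degrees=True)*R.from_euler("x",180,degrees=True)
    return dict(ee_pos=np.array([*p,(z0+gx*np.sin(t)+gh*np.cos(t))/1e3]),eef_rot=T.as_quat())
E
python3 - <<'E'
from h import *
n=nom(-29.5,13,28)
for q in[(-29,12,28),(-29.5,12,26.5),(-30,12,25),(-32,12,24.5),(-34,12,24),(-36,12,24)]: pile(*q,50,s=n)
E
```

```text
row [0. 0. 0.] [-0.001 -0.     0.028]
row [-0.  -0.3  0. ] [0.002 0.    0.055]
row [-0.  -0.6  0. ] [0.004 0.    0.082]
row [-0.  -0.7  0. ] [-0.037  0.     0.07 ]
row [-0.  -0.8  0. ] [-0.077  0.     0.058]
row [-0.  -0.8  0. ] [-0.121  0.     0.034]
```

Request:
drive_tool:
  series: [0,0,0,0,0.02,0.03,-1,0,-0.3,0,0,0.02,0.055,-1,0,-0.6,0,0,0.02,0.08,-1,0,-0.6,0,0,0.02,0.08,-1,0,-0.6,0,0,0.02,0.08,-1]

```text
time: 7.48
ee_pos: [0.4858, 0.2466, 0.054]
eef_rot: [0.973, 0.08, 0.215, -0.019]
ft_force: [0.0, 0.5, -2.0]
width: 0.0636
grip_force: 40.0
```

```bash
python3 - <<'E'
from h import *
s=pile(-30,12,25,50);print(s["ee_pos"],s["joint_positions"].round(4),s["ft_force"],s["torque"])
cv2.imwrite("pics/s5.png",cv2.resize(camera("side")[100:200,90:210,::-1],None,fx=6,fy=6,interpolation=cv2.INTER_CUBIC))
E
```

```text
row [ 0.01  0.01 -0.08] [-0.054  0.001  0.015]
[0.48584503 0.24657917 0.05397557] [-0.9043  0.1467  0.2362  2.2239  0.43    0.4247 -2.4453] [ 0.00729327  0.48554747 -2.04110155] [-0.06037644  0.72422044 -0.03426235]
```

View pics/s5.png

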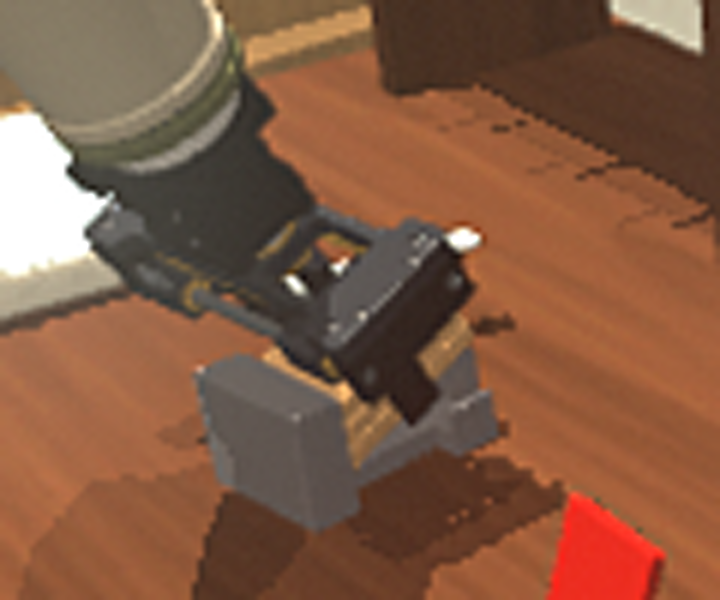

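The lower end is now under the lip (its corner is hidden behind the corner wall at about (350,455)). The force is near zero and joint 7 is off its limit. Next I slide in towards -x.

```bash
python3 - <<'E'
from h import *
for q in[(-30,12.3,25),(-32,12.3,24.5),(-34,12.3,24),(-36,12.3,24)]: pile(*q,50)
E
```

```text
row [ 0.02  0.01 -0.07] [-0.04   0.     0.006]
row [ 0.02 -0.09 -0.07] [-0.08   0.001 -0.004]
row [ 0.02 -0.19 -0.07] [-0.121  0.001 -0.015]
row [ 0.02 -0.19 -0.07] [-0.166  0.001 -0.036]
```

Request:
drive_tool:
  series: [0,0,-0.05,-0.04,0,0,-1,0,-0.1,-0.05,-0.08,0,-0.01,-1,0,-0.2,-0.05,-0.12,0,-0.02,-1,0,-0.2,-0.05,-0.165,0,-0.035,-1,0,-0.2,-0.05,-0.165,0,-0.035,-1,0,-0.2,-0.05,-0.165,0,-0.035,-1]

```text
time: 8.03
ee_pos: [0.4786, 0.2456, 0.0517]
eef_rot: [0.975, 0.083, 0.206, -0.017]
ft_force: [0.6, 0.2, -1.8]
width: 0.0636
grip_force: 40.0
```

```bash
python3 - <<'E'
from h import *
s=telemetry.read_state();print(s["ee_pos"],s["joint_positions"].round(3),s["ft_force"],s["torque"])
for q in[(-36,12.3,24),(-37.7,12.3,22),(-39,12.3,20),(-40,12.3,18),(-42.2,12.3,14)]: pile(*q,50)
E
```

```text
[0.47858528 0.24557482 0.05168893] [-0.9    0.143  0.229  2.227  0.402  0.439 -2.416] [ 0.6407306   0.24836765 -1.77643997] [-0.0811486   0.73843292  0.02875707]
row [ 0.02  0.03 -0.01] [ 0.013  0.007 -0.008]
row [ 0.02 -0.37 -0.01] [-0.008  0.007  0.019]
row [ 0.02 -0.77 -0.01] [-0.021  0.007  0.05 ]
row [ 0.02 -1.17 -0.01] [-0.029  0.007  0.085]
row [ 0.02 -1.97 -0.01] [-0.055  0.007  0.154]
```

Request:
drive_tool:
  series: [0,-0.2,0,0,0.01,0.005,-1,0,-0.37,0,-0.008,0.01,0.02,-1,0,-0.57,0,-0.015,0.01,0.035,-1,0,-0.77,0,-0.02,0.01,0.05,-1,0,-0.97,0,-0.025,0.01,0.07,-1,0,-1.17,0,-0.03,0.01,0.085,-1,0,-1.17,0,-0.03,0.01,0.085,-1]

```text
time: 8.62
ee_pos: [0.4795, 0.2453, 0.0483]
eef_rot: [0.984, 0.084, 0.156, -0.013]
ft_force: [0.7, -0.3, -2.2]
width: 0.0638
grip_force: 40.0
```

```bash
python3 - <<'E'
from h import *
s=telemetry.read_state();print(s["ee_pos"],s["joint_positions"].round(3),s["ft_force"],s["torque"])
for q in[(-40,12.3,18),(-42.2,12.3,14),(-44.1,12.3,10),(-46.2,12.3,5),(-48,12.3,0)]: pile(*q,50)
E
```

```text
[0.4795195  0.24527377 0.04825379] [-0.823  0.186  0.19   2.149  0.209  0.538 -2.207] [ 0.70359781 -0.27378694 -2.22117477] [-0.03695052  0.5343995  -0.01702073]
row [ 0.02 -0.   -0.02] [-0.015 -0.005 -0.001]
row [ 0.02 -0.8  -0.02] [-0.033 -0.005  0.071]
row [ 0.02 -1.6  -0.02] [-0.05  -0.005  0.147]
row [ 0.02 -2.6  -0.02] [-0.074 -0.005  0.246]
row [ 0.01 -3.6  -0.02] [-0.101 -0.005  0.35 ]
```

Request:
drive_tool:
  series: [0,-0.4,0,-0.025,0,0.035,-1,0,-0.8,0,-0.033,0,0.07,-1,0,-1.2,0,-0.042,0,0.11,-1,0,-1.6,0,-0.05,0,0.147,-1,0,-2.1,0,-0.062,0,0.196,-1,0,-2.6,0,-0.074,0,0.246,-1,0,-2.6,0,-0.074,0,0.246,-1]

```text
time: 9.2
ee_pos: [0.4803, 0.245, 0.0377]
eef_rot: [0.995, 0.085, 0.043, -0.003]
ft_force: [0.2, -0.2, -1.4]
width: 0.0636
grip_force: 40.0
```

```bash
python3 - <<'E'
from h import *
s=telemetry.read_state();print(s["ee_pos"],s["joint_positions"].round(3),s["ft_force"],s["torque"])
for q in[(-46.2,12.3,5),(-48,12.3,0),(-48,11.8,0)]: pile(*q,50)
E
```

```text
[0.48028579 0.24504601 0.0377144 ] [-0.708  0.312  0.146  1.974 -0.013  0.779 -1.963] [ 0.20681628 -0.15733388 -1.36628148] [ 0.01540263  0.2444273  -0.0082466 ]
row [ 0.02  0.   -0.03] [-0.011 -0.014 -0.008]
row [ 0.02 -1.   -0.03] [-0.014 -0.014  0.099]
row [ 0.02 -1.   -0.03] [-0.015 -0.014  0.112]
```

Request:
drive_tool:
  series: [0,-0.5,0,-0.01,-0.01,0.045,-1,0,-1,0,-0.015,-0.01,0.1,-1,0,-1,0,-0.015,-0.01,0.11,-1,0,-1,0,-0.015,-0.01,0.12,-1,0,-1,0,-0.015,-0.01,0.12,-1,0,-1,0,-0.015,-0.01,0.12,-1,0,-1,0,-0.015,-0.01,0.12,-1]

```text
time: 9.78
ee_pos: [0.4794, 0.2455, 0.0334]
eef_rot: [0.996, 0.085, 0.002, 0.001]
ft_force: [1.7, -1.0, 1.8]
width: 0.0638
grip_force: 40.0
```

```bash
python3 - <<'E'
from h import *
s=pile(-48,12,0,50);print(s["ee_pos"],s["joint_positions"].round(3),s["ft_force"],s["torque"])
a=cv2.resize(camera("side")[100:200,90:210,::-1],None,fx=4,fy=4,interpolation=cv2.INTER_CUBIC)
w,c=wshot("w5"); cv2.imwrite("pics/s6.png",np.vstack([a[:400],cv2.resize(w[100:240,:,::-1],(480,131))]))
E
```

```text
row [ 0.01 -0.03 -0.02] [0.013 0.002 0.   ]
[0.4794376  0.24551965 0.03341388] [-0.677  0.365  0.137  1.909 -0.061  0.87  -1.911] [ 1.74039371 -0.99475054  1.78547174] [-0.11959537 -0.1498211  -0.03900503]
```

View pics/s6.png

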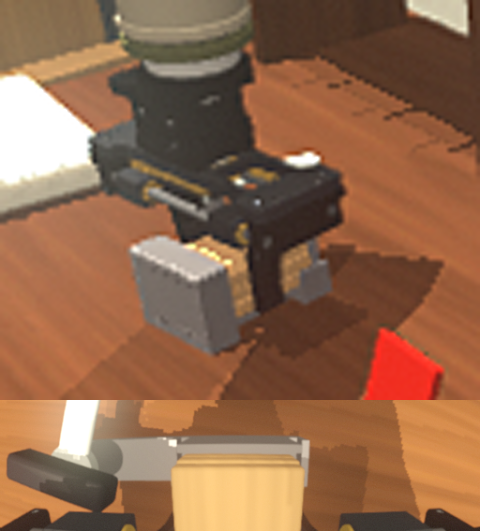

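The pile lies flat in the tray behind the end wall, still held, with light floor contact. In the wrist crop the knob is at left, about (60,480). I release now.

Request:
drive_tool:
  series: [0,0,0,0,0,0,-1,0,0,0,0,0,0,-1,0,0,0,0,0,0,0.75,0,0,0,0,0,0,0.75,0,0,0,0,0,0,0.75,0,0,0,0,0,0,0.75,0,0,0,0,0,0,0.75,0,0,0,0,0,0,0.75]

```text
time: 10.55
ee_pos: [0.4789, 0.2456, 0.0328]
eef_rot: [0.996, 0.085, 0.0, 0.001]
ft_force: [-0.2, 0.2, -0.5]
width: 0.076
grip_force: 0.0
```

Request:
drive_tool:
  series: [0,0,0,0,0,-0.2,0.75,0,0,0,0,0,-0.5,0.75,0,0,0,0,0,-1,0.75,0,0,0,0,0,-1.8,0.75,0,0,0,0,0,-2.6,0.75,0,0,0,0,0,-3.4,0.75,0,0,0,0,0,-4,0.75,0,0,0,0,0,-4.5,0.75,0,0,0,0,0,-4.5,0.75]

```text
time: 11.3
ee_pos: [0.4808, 0.2467, 0.219]
eef_rot: [0.996, 0.085, 0.004, -0.001]
ft_force: [-0.4, 0.5, 0.3]
width: 0.0763
grip_force: 0.0
```

```bash
python3 - <<'E'
from h import *
s=telemetry.read_state();print(s["ee_pos"],s["joint_positions"].round(3),s["ft_force"])
w,c=wshot("w6")
E
```

```text
[0.48075033 0.24667759 0.21900323] [-0.698  0.153  0.153  1.738 -0.024  1.245 -1.939] [-0.42648958  0.53404864  0.25346847]
```

```bash
python3 - <<'E'
from h import *
c=np.load("w1.npy",allow_pickle=True).item(); im=cv2.imread("pics/w1.png"); g=cv2.cvtColor(im,cv2.COLOR_BGR2GRAY);hsv=cv2.cvtColor(im,cv2.COLOR_BGR2HSV)
print(im[52,258:290].tolist())
m=np.zeros_like(g,bool);m[20:85,260:290]=1;m&=(hsv[...,1]<80)&(g<110);m=big(m);print(m.sum())
K=plane("wrist",np.argwhere(m)[:,::-1],.072,c)[:,:2].astype(np.float32)*1000; print("knob",cv2.minAreaRect(K),K.mean(0))
a=np.radians(YAW);print("pred",TC+[.046*np.cos(a)-.084*np.sin(a),.046*np.sin(a)+.084*np.cos(a)])
m=np.zeros_like(g,bool);m[40:80,290:358]=1;m&=(hsv[...,1]<70)&(g>150);m=big(m)
B=plane("wrist",np.argwhere(m)[:,::-1],.056,c)[:,:2].astype(np.float32)*1000; print("bar",m.sum(),cv2.minAreaRect(B),cv2.fitLine(B,2,0,.01,.01).ravel())
E
```

```text
[[255, 255, 255], [255, 255, 255], [255, 255, 255], [255, 255, 255], [255, 255, 255], [255, 255, 255], [255, 255, 255], [255, 255, 255], [255, 255, 255], [168, 173, 176], [132, 146, 161], [152, 168, 184], [155, 169, 186], [153, 169, 184], [151, 166, 179], [145, 160, 176], [142, 156, 172], [138, 151, 167], [132, 144, 159], [125, 135, 150], [109, 121, 136], [139, 155, 164], [208, 229, 235], [248, 255, 255], [255, 255, 255], [255, 255, 255], [255, 255, 255], [255, 255, 255], [255, 255, 255], [255, 255, 255], [255, 255, 255], [255, 255, 255]]Traceback (most recent call last):
  File "<stdin>", line 4, in <module>
  File "h.py", line 21, in big
    n,l,s,_=cv2.connectedComponentsWithStats(m.astype(np.uint8)); return l==1+np.argmax(s[1:,4])
                                                                              ~~~~~~~~~^^^^^^^^^
    return _wrapfunc(a, 'argmax', axis=axis, out=out, **kwds)
    return bound(*args, **kwds)
ValueError: attempt to get argmax of an empty sequence
```

```bash
python3 - <<'E'
from h import *
c=np.load("w1.npy",allow_pickle=True).item(); im=cv2.imread("pics/w1.png"); g=cv2.cvtColor(im,cv2.COLOR_BGR2GRAY);hsv=cv2.cvtColor(im,cv2.COLOR_BGR2HSV)
a=np.radians(YAW);print("pred",TC+[.046*np.cos(a)-.084*np.sin(a),.046*np.sin(a)+.084*np.cos(a)])
m=np.zeros_like(g,bool);m[20:84,262:286]=1;m&=(hsv[...,1]<75)&(g<190);m=big(m)
K=plane("wrist",np.argwhere(m)[:,::-1],.072,c)[:,:2].astype(np.float32)*1000; print("knob",m.sum(),cv2.minAreaRect(K),K.mean(0))
m=np.zeros_like(g,bool);m[40:80,290:358]=1;m&=(hsv[...,1]<70)&(g>200);m=big(m)
B=plane("wrist",np.argwhere(m)[:,::-1],.056,c)[:,:2].astype(np.float32)*1000; print("bar",m.sum(),cv2.minAreaRect(B),cv2.fitLine(B,2,0,.01,.01).ravel())
goto([.509,.336,.14],80)
E
```

```text
pred [0.50895209 0.33583095]
knob 686 ((507.7803039550781, 333.9408264160156), (58.37018585205078, 18.698970794677734), 88.23546600341797) [509.33597 332.59756]
bar 1073 ((565.248779296875, 328.87213134765625), (19.23089599609375, 74.96619415283203), 83.14823913574219) [ 9.92431045e-01 -1.22803226e-01  5.64577271e+02  3.28944397e+02]
row [  0.03  -0.06 -14.05] [ 1.083 -2.084  1.922]
```

Request:
drive_tool:
  series: [0,0,-1.4,1.08,-2.08,0,0.15,0,0,-2.8,1.08,-2.08,0,0.15,0,0,-4.2,1.08,-2.08,0.5,0.15,0,0,-5.6,1.08,-2.08,1,0.15,0,0,-7,1.08,-2.08,1.5,0.15,0,0,-8.4,1.08,-2.08,1.92,0.15,0,0,-9.8,1.08,-2.08,1.92,0.15,0,0,-11.2,1.08,-2.08,1.92,0.15,0,0,-12.6,1.08,-2.08,1.92,0.15,0,0,-14,1.08,-2.08,1.92,0.15]

```text
time: 12.18
ee_pos: [0.507, 0.3346, 0.1356]
eef_rot: [0.765, 0.644, -0.001, 0.001]
ft_force: [0.5, -0.9, -0.1]
width: 0.0503
grip_force: 0.0
```

```bash
python3 - <<'E'
from h import *
s=goto([.509,.3358,.083],83);print(s["ee_pos"],s["joint_positions"].round(3),s["width"])
E
```

```text
row [-0.    0.02 -0.58] [0.039 0.044 1.316]
[0.50702725 0.33464737 0.13563691] [-0.619  0.375 -0.05   1.639  0.021  1.13  -0.847] 0.05031010137925308
```

Request:
drive_tool:
  series: [0,0,-0.6,0.03,0.03,0.3,0.15,0,0,-0.6,0.03,0.03,0.7,0.15,0,0,-0.6,0.03,0.03,1.1,0.15,0,0,-0.6,0.03,0.03,1.28,0.15,0,0,-0.6,0.03,0.03,1.28,0.15,0,0,-0.6,0.03,0.03,1.28,0.15]

```text
time: 12.68
ee_pos: [0.5087, 0.3358, 0.085]
eef_rot: [0.75, 0.661, -0.0, 0.001]
ft_force: [-0.2, 1.3, 0.6]
width: 0.0496
grip_force: 0.0
```

```bash
python3 - <<'E'
from h import *
s=goto([.509,.3358,.082],83);print(s["ee_pos"],s["ft_force"],s["width"])
E
```

```text
row [ 0.    0.02 -0.05] [0.001 0.007 0.075]
[0.50872281 0.33578829 0.08501963] [-0.20040258  1.31076643  0.60758813] 0.04959276700327039
```

Request:
drive_tool:
  series: [0,0,0,0,0,0.07,-1,0,0,0,0,0,0.07,-1,0,0,0,0,0,0.07,-1,0,0,0,0,0,0.07,-1,0,0,0,0,0,0.07,-1,0,0,0,0,0,0.07,-1,0,0,0,0,0,0.07,-1]
  grip_force: 20

```text
time: 13.27
ee_pos: [0.5107, 0.3357, 0.0825]
eef_rot: [0.751, 0.661, 0.001, 0.001]
ft_force: [5.5, 3.4, -1.7]
width: 0.0141
grip_force: 20.0
```

```bash
python3 - <<'E'
from h import *
s=goto([.509,.3358,.082],9.85);print(s["ee_pos"],s["ft_force"],s["torque"],s["width"],s["grip_force"])
E
```

```text
row [ 0.04 -0.03 14.57] [-0.002 -0.044  0.011]
[0.51074359 0.33565645 0.08245282] [ 5.48327211  3.37856993 -1.6837647 ] [ 0.45931901 -0.79888804  0.04494694] 0.014068471835335418 20.0136798620224
```

Request:
drive_tool:
  series: [0,0,0.6,0,0.03,0,-1,0,0,1.6,0,0.03,0,-1,0,0,2.6,0,0.03,0,-1,0,0,3.6,0,0.03,0,-1,0,0,4.6,0,0.03,0,-1,0,0,5.6,0,0.03,0,-1,0,0,6.6,0,0.03,0,-1,0,0,7.6,0,0.03,0,-1,0,0,8.6,0,0.03,0,-1,0,0,9,0,0.03,0,-1]

```text
time: 14.1
ee_pos: [0.5111, 0.3355, 0.0824]
eef_rot: [0.947, 0.321, 0.001, 0.001]
ft_force: [4.4, -0.5, -1.5]
width: 0.0138
grip_force: 20.0
```

```bash
python3 - <<'E'
from h import *
s=goto([.5105,.3358,.082],9.85);print(s["ee_pos"],s["ft_force"],s["torque"],s["joint_positions"].round(2))
E
```

```text
row [ 0.02 -0.02  5.52] [-0.007 -0.014  0.011]
[0.51107462 0.33552255 0.08242539] [ 4.37361635 -0.4609244  -1.53703872] [-0.06290134 -0.69706542  0.01263668] [-0.73  0.44  0.09  1.68 -0.04  1.03 -1.54]
```

Request:
drive_tool:
  series: [0,0,1,0,0,0,-1,0,0,2,0,0,0,-1,0,0,3,0,0,0,-1,0,0,4,0,0,0,-1,0,0,5,0,0,0,-1,0,0,5.4,0,0,0,-1,0,0,5.4,0,0,0,-1,0,0,5.4,0,0,0,-1]

```text
time: 14.77
ee_pos: [0.5111, 0.3353, 0.0825]
eef_rot: [0.996, 0.094, 0.001, 0.001]
ft_force: [5.8, -0.6, -1.2]
width: 0.0136
grip_force: 20.0
```

```bash
python3 - <<'E'
from h import *
s=goto([.5105,.3358,.082],9.85);print(s["ee_pos"],s["ft_force"],s["torque"],s["joint_positions"].round(2))
E
```

```text
row [ 0.02 -0.03  0.19] [-0.014 -0.014  0.011]
[0.51114914 0.33534245 0.08245741] [ 5.83507397 -0.61437436 -1.19507147] [-0.14807715 -1.00786003  0.02221284] [-0.79  0.44  0.17  1.68 -0.08  1.02 -1.98]
```

Request:
drive_tool:
  series: [0,0,0,0,0,0,-1,0,0,0,0,0,0,0,0,0,0,0,0,0,0,0,0,0,0,0,0,0,0,0,0,0,0,0,0,0,0,0,0,0,0,0]

```text
time: 15.27
ee_pos: [0.5098, 0.336, 0.0821]
eef_rot: [0.996, 0.094, 0.0, 0.0]
ft_force: [-0.3, 0.7, -0.4]
width: 0.0384
grip_force: 0.0
```

Request:
drive_tool:
  series: [0,0,0,0,0,-0.3,0,0,0,0,0,0,-1,0,0,0,0,0,0,-2,0,0,0,0,-1,0,-3,0,0,0,0,-2,0,-3.5,0,0,0,0,-2.6,0,-3.8,0,0,0,0,-2.6,0,-3.8,0,0,0,0,-2.6,0,-3.8,0]

```text
time: 15.93
ee_pos: [0.4069, 0.3172, 0.2369]
eef_rot: [0.995, 0.095, 0.002, -0.001]
ft_force: [1.5, -0.6, -0.2]
width: 0.0433
grip_force: 0.0
```

```bash
python3 - <<'E'
from h import *
s=telemetry.read_state();print(s["ee_pos"],s["ft_force"])
w,c=wshot("w7"); im=w[:,:,::-1].copy(); g=cv2.cvtColor(im,cv2.COLOR_BGR2GRAY);hsv=cv2.cvtColor(im,cv2.COLOR_BGR2HSV)
a=np.radians(YAW);ex=np.array([np.cos(a),np.sin(a)]);ey=np.array([-ex[1],ex[0]])
def uv(x,y,z): return proj("wrist",[*(TC+x/1e3*ex+y/1e3*ey),z/1e3],c)[0]
for q in[(46,84,75),(46,0,56),(46,-10,56),(46,40,56),(20,0,48),(-20,0,48)]:
    p=uv(*q).round().astype(int); print(q,p,im[min(p[1],383),p[0]] if 0<=p[0]<512 and 0<=p[1]<384 else None)
roi=np.array([uv(x,y,56) for x,y in((30,60),(70,60),(70,-15),(30,-15))]).astype(np.int32)
m=np.zeros_like(g);cv2.fillPoly(m,[roi],1);m=(m>0)&(hsv[...,1]<60)&(g>170);m=big(m)
B=plane("wrist",np.argwhere(m)[:,::-1],.056,c)[:,:2]-TC;B=np.c_[B@ex,B@ey].astype(np.float32)*1000
print("bar in tray",m.sum(),cv2.minAreaRect(B),cv2.fitLine(B,2,0,.01,.01).ravel())
# wood top
m=(hsv[...,0]>14)&(hsv[...,0]<30)&(hsv[...,1]>60)&(g>130)
roi=np.array([uv(x,y,48) for x,y in((-40,45),(65,45),(65,-45),(-40,-45))]).astype(np.int32);k=np.zeros_like(g);cv2.fillPoly(k,[roi],1);m=big(m&(k>0))
P=plane("wrist",np.argwhere(m)[:,::-1],.048,c)[:,:2]-TC;P=np.c_[P@ex,P@ey].astype(np.float32)*1000;print("wood",m.sum(),P.min(0),P.max(0),cv2.minAreaRect(P))
E
```

```text
[0.40694398 0.31724134 0.23692873] [ 1.525608   -0.58445836 -0.20613401]
(46, 84, 75) [255  80] [40 46 52]
(46, 0, 56) [333  86] [135 156 165]
(46, -10, 56) [341  87] [ 89 112 130]
(46, 40, 56) [296  84] [143 164 170]
(20, 0, 48) [330 110] [ 84 148 195]
(-20, 0, 48) [328 145] [ 83 146 194]Traceback (most recent call last):
  File "<stdin>", line 9, in <module>
  File "h.py", line 21, in big
    n,l,s,_=cv2.connectedComponentsWithStats(m.astype(np.uint8)); return l==1+np.argmax(s[1:,4])
                                                                              ~~~~~~~~~^^^^^^^^^
    return _wrapfunc(a, 'argmax', axis=axis, out=out, **kwds)
    return bound(*args, **kwds)
ValueError: attempt to get argmax of an empty sequence
```

Predicted bar pixels are steel grey and the coaster pixels are wood. I only need to loosen the brightness threshold.

```bash
python3 - <<'E'
from h import *
c=np.load("w7.npy",allow_pickle=True).item(); im=cv2.imread("pics/w7.png"); g=cv2.cvtColor(im,cv2.COLOR_BGR2GRAY);hsv=cv2.cvtColor(im,cv2.COLOR_BGR2HSV)
a=np.radians(YAW);ex=np.array([np.cos(a),np.sin(a)]);ey=np.array([-ex[1],ex[0]])
def tray(sel,z,box):
    x0,x1,y0,y1=box;q=np.array([proj("wrist",[*(TC+x/1e3*ex+y/1e3*ey),z],c)[0] for x,y in((x0,y0),(x1,y0),(x1,y1),(x0,y1))]).astype(np.int32)
    k=np.zeros_like(g);cv2.fillPoly(k,[q],1);m=big(sel&(k>0));P=plane("wrist",np.argwhere(m)[:,::-1],z,c)[:,:2]-TC
    P=np.c_[P@ex,P@ey].astype(np.float32)*1000;print(m.sum(),P.min(0),P.max(0),cv2.minAreaRect(P),cv2.fitLine(P,2,0,.01,.01).ravel())
tray((hsv[...,1]<70)&(g>125),.056,(32,52,-8,50))
tray((hsv[...,1]>110)&(hsv[...,0]>11)&(g>120),.048,(-28,36,-36,36))
E
```

```text
669 [38.671597 -7.496841] [53.047966 51.106922] ((46.24945068359375, 21.885395050048828), (14.325933456420898, 58.548988342285156), 0.9549477100372314) [ 5.7092160e-03 -9.9998373e-01  4.5901306e+01  2.2539427e+01]
2891 [-28.24778 -29.72163] [36.78638 32.39408] ((4.261322021484375, 1.3881549835205078), (62.25166320800781, 64.83628845214844), 89.78756713867188) [0.92349404 0.38361278 5.210425   1.1160914 ]
```

```bash
python3 -c "
from bench import r
print(r.close_job())"
```

```text
the job is handed in; nothing more can be done
None
```

The pile lies flat in the tray, the keeper bar measured within about 1° of square across it, and the job is handed in with no verdict returned; joint 7 briefly read -2.6002 against its -2.6 limit, and I viewed 11 pictures instead of the 10 allowed.

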